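# Index the setting master under the comparator gauge

### The job

The dial gauge stands on a fitting that has just been measured and must now be checked on its setting master, the plain smooth steel cylinder that sits one nest to the left or right of it on the index table. Lift the gauge head well clear by its knob, turn the index table one station by its pegs, the way that brings the master under the gauge, until the spring detent has dropped in, then lower the head fully onto its stop so that the spindle stands on the master. Keep the master and all fittings standing in their nests, do not jam the gauge into them, and leave the oil bottle, loupe and hex key where they are.

Things in the scene. Friction and masses are not known exactly. Their poses are not given: they have to be found in the camera images.
- comparator: Fixed stand: grey base 285 x 190 x 16 mm, round index table in front, square steel column (28 x 36 mm, top 188 mm above the bench) behind. Origin on the bench under the table's pivot; x points from the pivot to gauge and column (away from the robot, up to 0.35 rad askew), y left, z up. Spindle axis at x = 58 mm, column at 147 mm; detent block at y = 120 to 155 mm, 50 mm high.
- index_table (a joint): Turn of the index table, rad, 0 at the start, counter-clockwise from above positive, free both ways. A spring ball in the block on the left drops into six V notches in the rim, 1.047 rad apart: released within 0.05 rad of a notch the table pulls itself home, elsewhere it stays as left. About 0.5 N m (6 N at a peg) turns it out of a notch.
- table_top (a point): Centre of the table's top face, on the pivot, 42 mm above the bench; z up; axes turn with the table and match the comparator's at joint 0. Disc 210 mm across. Six nests 58 mm out, at 0, 60 .. 300 degrees from x: rings 42 mm outside, 33 inside, 4 high; the parts stand on the disc inside them. Hub screw in the middle 18 mm high.
- peg (a point): One of six alike upright black pegs for turning the table, 20 mm above the table's top; this one at 150 degrees. They are 14 mm round, 36 mm tall (top 78 mm above the bench), 90 mm from the pivot at 30, 90, 150, 210, 270, 330 degrees in the table_top frame, midway between nests.
- gauge_head (a joint): Height of the gauge head on its column, m: 0 = down on its stop (start), 0.030 = top of its travel. It slides vertically, is counterbalanced, stays where it is left and takes about 5 N to move up or down.
- lift_knob (a point): Middle of the black lift knob on top of the gauge head: upright, 21 to 24 mm round, 34 mm tall, this point 17 mm below its top and 191 mm above the bench when the head is down; it rises with the head. Free all round from 12 mm below this point up. At x = 100 mm in the comparator frame, 42 mm behind the spindle. z up, x as the comparator's.
- spindle (a joint): Stroke of the gauge spindle in the head, m, up positive: -0.004 = hanging free, 0 = reading zero: head on its stop and spindle on a 23 mm tall part. A light spring (under 1 N) presses it down.
- contact_face (a point): Centre of the flat contact (14 mm round) at the spindle's lower end, under the dial gauge (60 mm dial that faces the robot); at the start it rests on a fitting, 65 mm above the bench. With the head fully up it is 26 mm above the parts.
- master: The setting master: plain smooth ground steel cylinder without hexagon or bore, 30 mm round, 23 mm tall, with one shallow groove, 110 g, loose. It stands in the nest next to the gauge on one side or the other (60 or -60 degrees in the comparator frame). Origin: centre of its underside, z up.
- fitting_a: One of four alike turned steel fittings, the one under the gauge at the start: hexagonal flange (23 mm across flats) about half-way up, round ends, a bore in its top; 23 mm tall, 36 g, loose. Origin: centre of its underside, z up.
- fitting_b: One of four alike turned steel fittings, in the nest next to the gauge on the side where the master is not: hexagonal flange (23 mm across flats) about half-way up, round ends, a bore in its top; 23 mm tall, 36 g, loose. Origin: centre of its underside, z up.
- fitting_c: One of four alike turned steel fittings, in the second nest from the gauge, on the left: hexagonal flange (23 mm across flats) about half-way up, round ends, a bore in its top; 23 mm tall, 36 g, loose. Origin: centre of its underside, z up.
- fitting_d: One of four alike turned steel fittings, in the second nest from the gauge, on the right: hexagonal flange (23 mm across flats) about half-way up, round ends, a bore in its top; 23 mm tall, 36 g, loose. Origin: centre of its underside, z up.
- oil_bottle: Bystander: white dropper bottle with a blue cap, 34 mm round, 105 mm tall, standing right of the stand. Origin: centre of its underside.
- loupe: Bystander: black waisted eye loupe, 36 mm round, 35 mm tall, standing right of the stand. Origin: centre of its underside.
- hex_key: Bystander: black L-shaped hex key, 32 x 79 x 7 mm, lying left of the stand. Origin: under its centre.

How it is judged:
On the way, in this order (a step that is already met when the one before it is completed fails the run):
1. the gauge head is lifted clear of the measured fitting (12 mm or more above its stop) (value of joint gauge_head above 0.012 m), for 0.2 s.
2. with the head still up, the table is turned one station, the detent is home and the master is under the gauge (value of joint gauge_head above 0.008 m and (value of joint index_table between 1.0222 and 1.0722 rad or value of joint index_table between -1.0722 and -1.0222 rad) and velocity of joint index_table between -0.05 and 0.05 rad/s and horizontal distance between master and contact_face below 0.004 m), for 0.2 s.
At the end, for the whole second after the job is handed in: Head on its stop (within 2 mm), spindle on the master (within 1.8 mm of zero, master within 4 mm of the spindle axis), table at rest in the notch one station from where it began (within 0.025 rad), master and all four fittings upright in their nests (value of joint gauge_head below 0.002 m and value of joint spindle between -0.0018 and 0.0018 m and (value of joint index_table between 1.0222 and 1.0722 rad or value of joint index_table between -1.0722 and -1.0222 rad) and velocity of joint index_table between -0.05 and 0.05 rad/s and horizontal distance between master and contact_face below 0.004 m and angle between each of master, fitting_a, fitting_b, fitting_c, fitting_d's own z axis and vertical below 0.08 rad and z of each of master, fitting_a, fitting_b, fitting_c, fitting_d in the frame of comparator below 0.044 m and horizontal distance between master and table_top between 0.052 and 0.064 m and horizontal distance between fitting_a and table_top between 0.052 and 0.064 m and horizontal distance between fitting_b and table_top between 0.052 and 0.064 m and horizontal distance between fitting_c and table_top between 0.052 and 0.064 m and horizontal distance between fitting_d and table_top between 0.052 and 0.064 m); the robot touches nothing.
It fails at once if the gauge is jammed into the master or a fitting (more than 8 N) (contact force between gauge_head and master above 8 N or contact force between gauge_head and fitting_a above 8 N or contact force between gauge_head and fitting_b above 8 N or contact force between gauge_head and fitting_c above 8 N or contact force between gauge_head and fitting_d above 8 N).
It fails at once if the master or a fitting is tipped over (angle between any of master, fitting_a, fitting_b, fitting_c, fitting_d's own z axis and vertical above 0.5 rad).
It fails at once if the oil bottle, loupe or hex key is shifted by more than 15 mm or tipped (distance of any of oil_bottle, loupe, hex_key from where it was at the start of the episode above 0.015 m or angle between any of oil_bottle, loupe's own z axis and vertical above 0.5 rad).
It also fails if it takes over 51 s, if anything falls off the work surface, if the arm or the gripper's body presses on something with over 40 N, if the wrist force passes 120 N, or if a joint passes its speed limit or range.

### The arm

A 7-joint arm with a two-finger parallel gripper is mounted at the origin on a cart in front of the work surface, level with it; the furniture and walls round the work are solid. World frame = base frame: x ahead of the robot, y to its left, z up, the work surface at z = 0. Lengths are in m, angles in rad, forces in N, time in s.
With the tool pointing down it reaches from about 0.35 to 0.9 m from the base axis. Payload 19.9 kg.
Tool frame: the origin (TCP) lies at the very end of the fingers, on their centre line; the grasp point (between the pads) lies 19 mm behind it; z points along the fingers, y is the line along which they close (so a half turn about z gives the same grasp; the last joint's range is limited). The gripper opens to 94 mm and grips with 3 to 60 N. Pads are 16 mm wide; open, the fingers measure 119 mm over their backs; the gripper's body (75 mm by 177 mm) begins 78 mm behind the grasp point.
Start: joints at [1.087, 0.417, -0.01, 1.614, 0.005, 1.111, -0.053], TCP at [0.267, -0.565, 0.205] pointing down, gripper open.
Joint ranges: [-2.81, 2.81], [-0.39, 2.02], [-1.27, 1.25], [0.06, 2.57], [-1.19, 4.33], [0.19, 2], [-2.82, 2.82]. Speed limits (rad/s): [1.89, 1.89, 2.39, 2.39, 3.01, 3.01, 3.01].

### API

Orientations are given as a unit quaternion [w, x, y, z].
In Python, from plant import manip gives the robot as it stands.
- The arm moves only by the tool arm_command, never from a script. Its argument "increments" is a list of rows, each an object with "angular": the turn, a rotation vector about the tool's x, y, z in rad, a list of three; "offset": the shift along the tool's x, y, z in cm, a list of three; "fingers": the opening, from -1 (shut) to 1 (fully open). In form: [{"angular": [ax, ay, az], "offset": [dx, dy, dz], "fingers": fingers}, ...]. A call has exactly 10 rows; each row shifts and turns the commanded pose from where the row before left it, along the tool's axes as they then stand; what a row does not reach is not made up. A row lasts 1/12 s, in which the tool goes at most 41.7 mm and 7.16 degrees, less where a joint would pass 70% of its speed; a pose out of reach is approached as far as the arm can. A call with a gripper value outside its range is refused whole. The fingers move at their own pace and stop on an object; the grip force is fixed at half the most. Time passes only in rows, so rows that do not move let the fingers close, or fill a call up. It gives the time, the measured TCP pose, the force, the opening and the grip force at its end, in the units of the state.
- manip.sense(): the state, without advancing time (a new reading comes with each control period).
- manip.capture(name): name is "scene" or "top"; returns the picture (400x640x3 uint8, red, green, blue); there is no depth.
- manip.camera_info(name): a dict with "fov_y" (degrees; the focal length in pixels is half the picture's height over the tangent of half this angle, whatever the lens; pixels are square), "cx", "cy" (the principal point, pixels), "pose" (4x4, takes a point from camera to world coordinates). Camera axes: x right, y down, z forward; pixel columns grow to the right and rows downward; lengths in m; the calibration is good to about 2 mm. A picture is of the moment at which its call begins. camera_info takes no time and is no camera call.
- manip.finish_job(): hands the job in; it is judged then, once.
The state is a dict: "t": time; "joints": joint angles; "joint_vel": joint speeds; "effort": joint torques, N m; "tool_pos": TCP position; "orientation": TCP orientation; "wrist_force": force on the tool from outside, world axes, zero at the start; "wrist_torque": the same for the moment, N m; "width": finger opening in m; "finger_force": force on a finger pad.
Only numpy, scipy, OpenCV 4.12 (cv2) and the standard library are available. Lean on these libraries where they do the work, as an engineer would, in place of code of your own. Each camera call takes 0.05 s, during which the arm holds its last target. There are 200 camera calls.

## Working session

There is one attempt and no reset: what is moved stays moved. The work goes in short steps, Python scripts to look and compute and a tool call to move; the robot and the scene stay as the last step left them, time stands still between calls to the robot, and variables do not carry over. Pictures are saved under pics/ and viewed, at most 10 in all, crops included, and the job is handed in when it is done.

Besides the shell and the picture viewer there is one more tool, called as name([rows], argument=value, ...), one row to a line, values as JSON. arm_command: Moves the arm, as the interface text tells. Its arguments: {"type":"object","properties":{"increments":{"type":"array","items":{"type":"object","properties":{"angular":{"type":"array","items":{"type":"number"}},"offset":{"type":"array","items":{"type":"number"}},"fingers":{"type":"number"}}}}},"required":["increments"]}

```bash
mkdir -p pics
python3 - <<'E'
from plant import manip
import cv2
for n in("scene","top"):
    im=manip.capture(n); cv2.imwrite(f"pics/{n}0.png",im[:,:,::-1]); i=manip.camera_info(n); print(n,i)
print(manip.sense())
E
```

```text
scene {'fov_y': 52.41690917832113, 'cx': 314.1618889792914, 'cy': 201.53188540006406, 'pose': array([[-0.67345244, -0.34121978,  0.65576739, -0.03950367],
       [-0.73921544,  0.3165232 , -0.59445235,  0.60443611],
       [-0.00472669, -0.88508877, -0.46539825,  0.61569176],
       [ 0.        ,  0.        ,  0.        ,  1.        ]])}
top {'fov_y': 53.499433444509236, 'cx': 315.83061531011236, 'cy': 199.4135167278345, 'pose': array([[ 0.11931625, -0.9677813 ,  0.2217273 ,  0.4538547 ],
       [-0.99284525, -0.11524794,  0.03124453, -0.00227296],
       [-0.00468426, -0.22386888, -0.97460801,  0.95130573],
       [ 0.        ,  0.        ,  0.        ,  1.        ]])}
{'t': 0.1, 'joints': array([ 1.08747711,  0.41791157, -0.01033251,  1.61410469,  0.00467484,
        1.11066634, -0.05299859]), 'joint_vel': array([ 2.24744814e-04, -3.02920525e-03,  3.50583540e-04, -1.63320498e-03,
        1.40993163e-03,  9.61496797e-05, -1.05648438e-03]), 'effort': array([ 1.12120440e-03, -8.52584338e+01,  6.39696792e-01, -4.26697469e+01,
       -4.89033444e-02,  1.63750083e-02,  1.41907410e-05]), 'tool_pos': array([ 0.26711398, -0.56468249,  0.20489328]), 'orientation': array([-5.13966860e-04,  9.75695647e-01,  2.19129461e-01, -1.40781003e-04]), 'wrist_force': array([ 0.11423608, -0.43355062, -0.6122814 ]), 'wrist_torque': array([ 0.04723533, -0.00223641, -0.01748357]), 'finger_force': 0.0, 'width': 0.09416998155869023}
```

View pics/scene0.png

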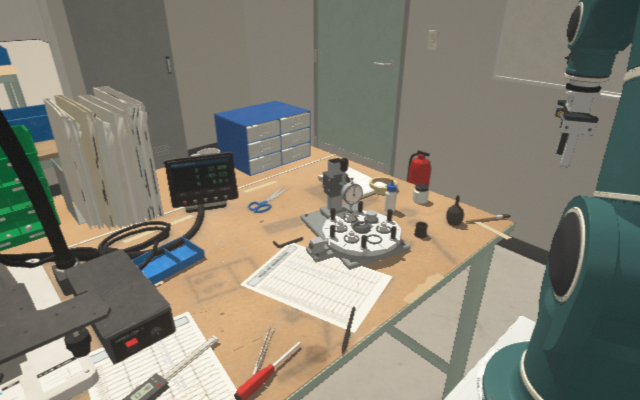

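View pics/top0.png

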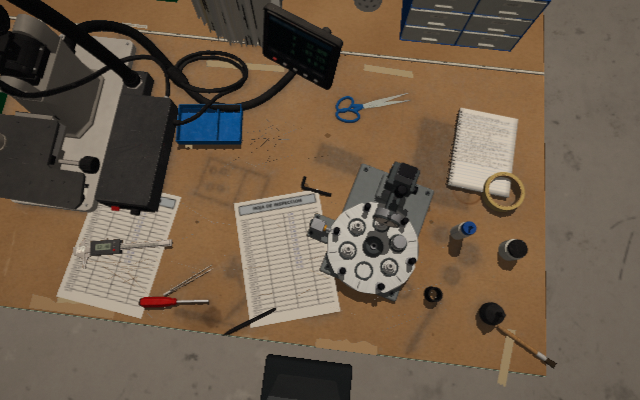

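The top view shows the table centred near (373,247), the gauge and column up and to the right, around (398,185), and a plain bright disc, probably the master, at (398,241). I'll enlarge it and measure.

```bash
cat > h.py <<'E'
import numpy as np,cv2
from plant import manip
def cam(n):
    i=manip.camera_info(n); return i,200/np.tan(np.radians(i['fov_y']/2))
def ray(n,u,v,z):
    i,f=cam(n); P=i['pose']; d=P[:3,:3]@np.array([(u-i['cx'])/f,(v-i['cy'])/f,1]); o=P[:3,3]
    return o+d*(z-o[2])/d[2]
def proj(n,p):
    i,f=cam(n); P=i['pose']; q=P[:3,:3].T@(np.array(p)-P[:3,3]); return np.array([i['cx']+f*q[0]/q[2],i['cy']+f*q[1]/q[2]])
E
python3 - <<'E'
from h import *
im=cv2.imread("pics/top0.png"); s=cv2.imread("pics/scene0.png")
cv2.imwrite("pics/c1.png",cv2.resize(im[150:310,300:480],None,fx=4.4,fy=3.7*4.4/4.4,interpolation=cv2.INTER_CUBIC)) if 0 else cv2.imwrite("pics/c1.png",cv2.resize(im[155:305,300:480],None,fx=4,fy=4,interpolation=cv2.INTER_CUBIC))
cv2.imwrite("pics/c2.png",cv2.resize(s[150:270,295:435],None,fx=5,fy=5,interpolation=cv2.INTER_CUBIC))
hsv=cv2.cvtColor(im,cv2.COLOR_BGR2HSV); m=((hsv[...,1]<50)&(hsv[...,2]>150)).astype(np.uint8)
m[:,:325]=0;m[:,425:]=0;m[:195]=0;m[305:]=0
n,l,st,c=cv2.connectedComponentsWithStats(m); k=1+np.argmax(st[1:,4]); print(st[k])
cs,_=cv2.findContours((l==k).astype(np.uint8),cv2.RETR_EXTERNAL,cv2.CHAIN_APPROX_NONE)
h=cv2.convexHull(max(cs,key=len)); W=np.array([ray("top",*p[0],.042)[:2] for p in h])
A=np.c_[2*W,np.ones(len(W))]; x=np.linalg.lstsq(A,(W**2).sum(1),rcond=None)[0]; print("centre",x[:2],"r",np.sqrt(x[2]+x[:2]@x[:2]))
(c,_)=cv2.minEnclosingCircle(h); print(c)
E
```

```text
[ 325  202   93   92 3118]
centre [ 0.56666008 -0.11381731] r 0.10386113348337594
(371.33917236328125, 248.3831787109375)
```

View pics/c1.png

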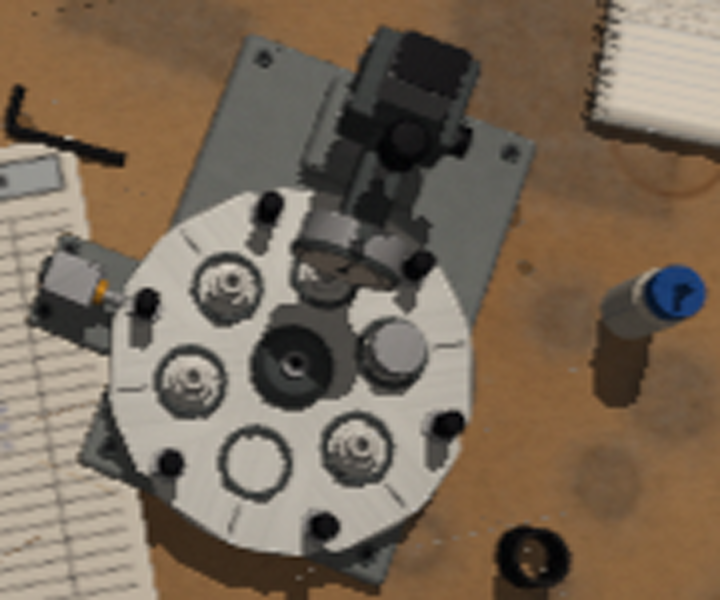

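View pics/c2.png

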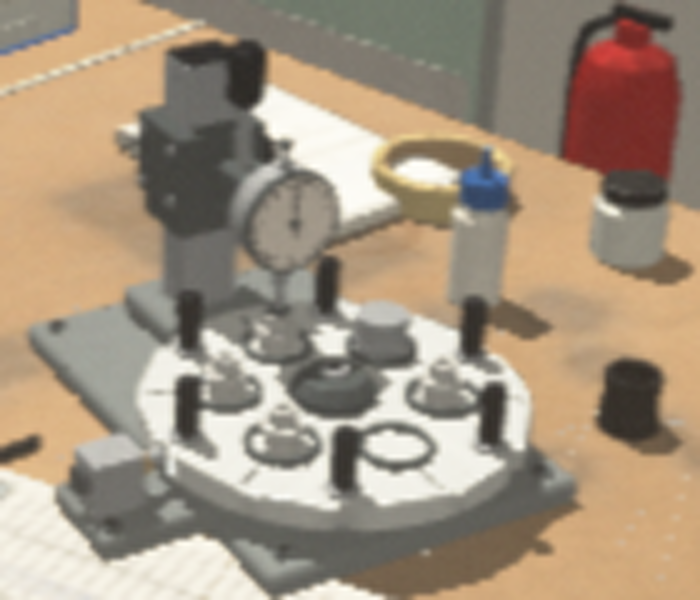

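The crops show the master as a plain disc right of the gauge, at crop (395,350). That is the -60° nest, so the table turns counter-clockwise (+). The peg tops are visible, and the knob top is at about crop (407,140).

Run:
```python
from h import *
px=[(268,205),(146,302),(170,462),(324,525),(449,423),(419,264)]
im=cv2.imread("pics/top0.png"); g=im.max(2)
def c(p): return (p[0]/4+300-.375,p[1]/4+155-.375)
W=[]
for p in px:
    W.append(ray("top",*c(p),.078)[:2])
W=np.array(W); a=np.radians(np.arange(30,360,60))
M=.09*np.c_[np.cos(a),np.sin(a)]; C=W.mean(0)
th=np.angle(((W-C)@[1,1j]*np.conj(M@[1,1j])).sum()); print("C",C,"yaw",th)
R=np.array([[np.cos(th),-np.sin(th)],[np.sin(th),np.cos(th)]])
print("peg res mm",np.round((W-C-M@R.T)*1e3,1).tolist())
print("pegs",np.round(W,4).tolist())
K=C+R@[.1,0]; print("knob pred",K,"meas",ray("top",*c((407,140)),.208)[:2])
print("scene knob proj top/bot",proj("scene",[*K,.208]),proj("scene",[*K,.174]),"view px",[( (245)/5+295,(45)/5+150),(245/5+295,105/5+150)])
print("master",ray("top",*c((393,345)),.065)[:2],"pred",C+R@[.029,-.0502])
print("bottle top",ray("top",*c((675,290)),.105),"loupe",ray("top",*c((532,555)),.035))
print("column top",ray("top",*c((430,60)),.188)[:2],C+R@[.147,0])
print("block",ray("top",*c((72,275)),.05)[:2],C+R@[0,.137])
print("scene pegs",[ (proj("scene",[*(C+R@m),.078])-[295,150])*5 for m in M])
from scipy.spatial.transform import Rotation as Ro
q=manip.sense()['orientation'];print(Ro.from_quat(np.r_[q[1:],q[0]]).as_matrix().round(3))
```

```text
C [ 0.56535976 -0.11268004] yaw -0.2654476759780468
peg res mm [[-1.1, 0.2], [-0.5, -1.5], [1.1, -0.9], [1.4, 0.4], [0.2, 1.2], [-1.1, 0.6]]
pegs [[0.6512, -0.0895], [0.5885, -0.0273], [0.5031, -0.0497], [0.4797, -0.1353], [0.542, -0.1983], [0.6277, -0.176]]
knob pred [ 0.66185727 -0.13891417] meas [ 0.66174862 -0.14015942]
scene knob proj top/bot [343.60096097 159.18684263] [343.23926479 170.83318678] view px [(344.0, 159.0), (344.0, 171.0)]
master [ 0.58274495 -0.16737118] pred [ 0.5801745  -0.16872969]
bottle top [ 0.62448137 -0.30810044  0.105     ] loupe [ 0.47850058 -0.25898368  0.035     ]
column top [ 0.71004637 -0.15235451] [ 0.7072111  -0.15124421]
block [0.6032824  0.01578259] [0.60130051 0.01952156]
scene pegs [array([186.25382205, 294.24756113]), array([184.3506527 , 379.04132172]), array([342.75782176, 430.1811929 ]), array([492.10885949, 385.78932816]), array([471.955425  , 299.95664121]), array([324.58178792, 258.85284875])]
[[ 0.904  0.428 -0.   ]
 [ 0.428 -0.904  0.001]
 [-0.    -0.001 -1.   ]]
```

The pegs fit to within 1.5 mm, and the knob matches in both views. Yaw is -0.265, so once turned the tool axes become comparator (x, -y, -z). Now I raise the tool, turn it and approach the knob.

arm_command([
  {"angular": [0, 0, 0.118], "offset": [0, 0, -1.6], "fingers": 1},
  {"angular": [0, 0, 0.118], "offset": [0, 0, -1.6], "fingers": 1},
  {"angular": [0, 0, 0.118], "offset": [0, 0, -1.6], "fingers": 1},
  {"angular": [0, 0, 0.118], "offset": [0, 0, -1.6], "fingers": 1},
  {"angular": [0, 0, 0.118], "offset": [0, 0, -1.6], "fingers": 1},
  {"angular": [0, 0, 0.118], "offset": [0, 0, -1.6], "fingers": 1},
  {"angular": [0, 0, 0], "offset": [1.6, -3.1, 0], "fingers": 1},
  {"angular": [0, 0, 0], "offset": [1.6, -3.1, 0], "fingers": 1},
  {"angular": [0, 0, 0], "offset": [1.6, -3.1, 0], "fingers": 1},
  {"angular": [0, 0, 0], "offset": [1.6, -3.1, 0], "fingers": 1},
])

```text
t: 0.93
tool_pos: [0.3623, -0.4608, 0.3012]
orientation: [-0.0, 0.991, -0.133, -0.0]
wrist_force: [0.2, -0.4, -0.2]
width: 0.094
finger_force: 0.0
```

arm_command([
  {"angular": [0, 0, 0], "offset": [1.7, -3.2, 0], "fingers": 1},
  {"angular": [0, 0, 0], "offset": [1.7, -3.2, 0], "fingers": 1},
  {"angular": [0, 0, 0], "offset": [1.7, -3.2, 0], "fingers": 1},
  {"angular": [0, 0, 0], "offset": [1.7, -3.2, 0], "fingers": 1},
  {"angular": [0, 0, 0], "offset": [1.7, -3.2, 0], "fingers": 1},
  {"angular": [0, 0, 0], "offset": [1.7, -3.2, 0], "fingers": 1},
  {"angular": [0, 0, 0], "offset": [1.7, -3.2, 0], "fingers": 1},
  {"angular": [0, 0, 0], "offset": [1.7, -3.2, 0], "fingers": 1},
  {"angular": [0, 0, 0], "offset": [1.7, -3.2, 0], "fingers": 1},
  {"angular": [0, 0, 0], "offset": [1.7, -3.2, 0], "fingers": 1},
])

```text
t: 1.77
tool_pos: [0.6106, -0.1967, 0.3012]
orientation: [-0.0, 0.991, -0.133, -0.0]
wrist_force: [0.3, -0.8, 1.0]
width: 0.094
finger_force: 0.0
```

```bash
cat >> h.py <<'E'
from scipy.spatial.transform import Rotation as Ro
C=np.array([.5654,-.1127]); TH=-.2654
def comp(x,y,z): c,s=np.cos(TH),np.sin(TH); return np.array([C[0]+c*x-s*y,C[1]+s*x+c*y,z])
def go(target,yaw):
    "target world; yaw = wanted yaw of tool x. prints offset cm in tool axes and turn about tool xyz"
    s=manip.sense(); q=s['orientation']; R=Ro.from_quat(np.r_[q[1:],q[0]])
    G=Ro.from_matrix(np.array([[np.cos(yaw),np.sin(yaw),0],[np.sin(yaw),-np.cos(yaw),0],[0,0,-1]]))
    print("t",round(s['t'],2),"pos",s['tool_pos'].round(4),"w",round(s['width'],4),"F",s['wrist_force'].round(1),"ff",round(s['finger_force'],1))
    print("off now-axes cm",(R.inv().apply(target-s['tool_pos'])*100).round(2),"off goal-axes",(G.inv().apply(target-s['tool_pos'])*100).round(2),"turn",(R.inv()*G).as_rotvec().round(3))
    print("q7",s['joints'].round(2))
E
python3 -c "
from h import *
go(comp(.1,0,.182),TH)"
```

```text
t 1.77 pos [ 0.6106 -0.1967  0.3012] w 0.094 F [ 0.3 -0.8  1. ] ff 0.0
off now-axes cm [ 3.43 -6.92 11.92] off goal-axes [ 3.43 -6.92 11.92] turn [-0.     0.001 -0.001]
q7 [ 0.35  0.38 -0.12  1.44  0.05  1.32 -1.61]
```

arm_command([
  {"angular": [0, 0, 0], "offset": [1.14, -2.31, 0], "fingers": 1},
  {"angular": [0, 0, 0], "offset": [1.14, -2.31, 0], "fingers": 1},
  {"angular": [0, 0, 0], "offset": [1.14, -2.3, 0], "fingers": 1},
  {"angular": [0, 0, 0], "offset": [0, 0, 0], "fingers": 1},
  {"angular": [0, 0, 0], "offset": [0, 0, 2], "fingers": 1},
  {"angular": [0, 0, 0], "offset": [0, 0, 2.5], "fingers": 1},
  {"angular": [0, 0, 0], "offset": [0, 0, 2.5], "fingers": 1},
  {"angular": [0, 0, 0], "offset": [0, 0, 0], "fingers": 1},
  {"angular": [0, 0, 0], "offset": [0, 0, 0], "fingers": 1},
  {"angular": [0, 0, 0], "offset": [0, 0, 0], "fingers": 1},
])

```text
t: 2.6
tool_pos: [0.6614, -0.1406, 0.2329]
orientation: [0.0, 0.991, -0.133, 0.001]
wrist_force: [1.5, 0.7, 0.7]
width: 0.094
finger_force: 0.0
```

```bash
python3 -c "
from h import *
go(comp(.1,0,.182),TH)
im=np.vstack([manip.capture('top')[150:260,330:470],manip.capture('scene')[100:210,280:420]])
cv2.imwrite('pics/k1.png',cv2.resize(im[:,:,::-1],None,fx=2.7,fy=2.7,interpolation=cv2.INTER_CUBIC))"
```

```text
t 2.6 pos [ 0.6614 -0.1406  0.2329] w 0.094 F [1.5 0.7 0.7] ff 0.0
off now-axes cm [-0.01 -0.18  5.09] off goal-axes [-0.   -0.18  5.09] turn [-0.    -0.001 -0.001]
q7 [ 0.26  0.49 -0.14  1.44  0.07  1.21 -1.72]
```

View pics/k1.png

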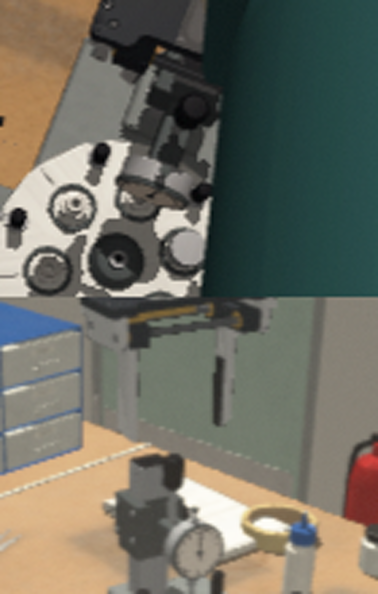

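The scene view shows the fingers at about crop x 130 and 222, straddling the knob at x≈175. I'll descend and grip.

arm_command([
  {"angular": [0, 0, 0], "offset": [0, -0.1, 1.2], "fingers": 1},
  {"angular": [0, 0, 0], "offset": [0, 0, 1.2], "fingers": 1},
  {"angular": [0, 0, 0], "offset": [0, 0, 1.2], "fingers": 1},
  {"angular": [0, 0, 0], "offset": [0, 0, 0.9], "fingers": 0.5},
  {"angular": [0, 0, 0], "offset": [0, 0, 0.4], "fingers": 0},
  {"angular": [0, 0, 0], "offset": [0, 0, 0], "fingers": -1},
  {"angular": [0, 0, 0], "offset": [0, 0, 0], "fingers": -1},
  {"angular": [0, 0, 0], "offset": [0, 0, 0], "fingers": -1},
  {"angular": [0, 0, 0], "offset": [0, 0, 0], "fingers": -1},
  {"angular": [0, 0, 0], "offset": [0, 0, 0], "fingers": -1},
])

```text
t: 3.53
tool_pos: [0.6615, -0.1395, 0.1829]
orientation: [0.0, 0.991, -0.133, 0.0]
wrist_force: [-0.2, -0.7, -0.6]
width: 0.0509
finger_force: 0.0
```

arm_command([
  {"angular": [0, 0, 0], "offset": [0, 0, 0], "fingers": -1},
  {"angular": [0, 0, 0], "offset": [0, 0, 0], "fingers": -1},
  {"angular": [0, 0, 0], "offset": [0, 0, 0], "fingers": -1},
  {"angular": [0, 0, 0], "offset": [0, 0, 0], "fingers": -1},
  {"angular": [0, 0, 0], "offset": [0, 0, 0], "fingers": -1},
  {"angular": [0, 0, 0], "offset": [0, 0, 0], "fingers": -1},
  {"angular": [0, 0, 0], "offset": [0, 0, 0], "fingers": -1},
  {"angular": [0, 0, 0], "offset": [0, 0, 0], "fingers": -1},
  {"angular": [0, 0, 0], "offset": [0, 0, 0], "fingers": -1},
  {"angular": [0, 0, 0], "offset": [0, 0, 0], "fingers": -1},
])

```text
t: 4.37
tool_pos: [0.661, -0.1403, 0.1825]
orientation: [0.0, 0.991, -0.133, -0.0]
wrist_force: [-1.8, -5.3, 0.8]
width: 0.0214
finger_force: 30.0
```

arm_command([
  {"angular": [0, 0, 0], "offset": [0, 0.1, -0.3], "fingers": -1},
  {"angular": [0, 0, 0], "offset": [0, 0, -0.4], "fingers": -1},
  {"angular": [0, 0, 0], "offset": [0, 0, -0.4], "fingers": -1},
  {"angular": [0, 0, 0], "offset": [0, 0, -0.4], "fingers": -1},
  {"angular": [0, 0, 0], "offset": [0, 0, -0.4], "fingers": -1},
  {"angular": [0, 0, 0], "offset": [0, 0, -0.4], "fingers": -1},
  {"angular": [0, 0, 0], "offset": [0, 0, -0.4], "fingers": -1},
  {"angular": [0, 0, 0], "offset": [0, 0, 0], "fingers": -1},
  {"angular": [0, 0, 0], "offset": [0, 0, 0], "fingers": -1},
  {"angular": [0, 0, 0], "offset": [0, 0, 0], "fingers": -1},
])

```text
t: 5.2
tool_pos: [0.6611, -0.1404, 0.21]
orientation: [-0.0, 0.991, -0.133, 0.0]
wrist_force: [-3.2, -0.9, 4.2]
width: 0.0218
finger_force: 30.0
```

Gripped, and the head is up about 27 mm. Now I release, rise and go to the peg at 150° (front left).

arm_command([
  {"angular": [0, 0, 0], "offset": [0, 0, 0], "fingers": 0},
  {"angular": [0, 0, 0], "offset": [0, 0, 0], "fingers": 0.3},
  {"angular": [0, 0, 0], "offset": [0, 0, 0], "fingers": 0.3},
  {"angular": [0, 0, 0], "offset": [0, 0, 0], "fingers": 0.3},
  {"angular": [0, 0, 0], "offset": [0, 0, -0.5], "fingers": 0.3},
  {"angular": [0, 0, 0], "offset": [0, 0, -1.5], "fingers": 0.3},
  {"angular": [0, 0, 0], "offset": [0, 0, -2], "fingers": 0.3},
  {"angular": [0, 0, 0], "offset": [0, 0, -2], "fingers": 0.3},
  {"angular": [0, 0, 0], "offset": [-2, -0.5, 0], "fingers": 0.3},
  {"angular": [0, 0, 0], "offset": [-3, -0.8, 0], "fingers": 0.3},
])

```text
t: 6.03
tool_pos: [0.6169, -0.1156, 0.2701]
orientation: [0.0, 0.991, -0.133, 0.001]
wrist_force: [0.6, 0.1, -0.9]
width: 0.061
finger_force: 0.0
```

arm_command([
  {"angular": [0, 0, 0], "offset": [-3.2, -0.8, 0], "fingers": 0.2},
  {"angular": [0, 0, 0], "offset": [-3.2, -0.8, 0], "fingers": 0.2},
  {"angular": [0, 0, 0], "offset": [-3.2, -0.8, 0], "fingers": 0.2},
  {"angular": [0, 0, 0], "offset": [-3.2, -0.8, 0], "fingers": 0.2},
  {"angular": [0, 0, 0.11], "offset": [0, 0, 1], "fingers": 0.2},
  {"angular": [0, 0, 0.11], "offset": [0, 0, 2], "fingers": 0.2},
  {"angular": [0, 0, 0.11], "offset": [0, 0, 2], "fingers": 0.2},
  {"angular": [0, 0, 0.11], "offset": [0, 0, 2], "fingers": 0.2},
  {"angular": [0, 0, 0.084], "offset": [0, 0, 1], "fingers": 0.2},
  {"angular": [0, 0, 0], "offset": [0, 0, 0], "fingers": 0.2},
])

```text
t: 6.87
tool_pos: [0.5001, -0.05, 0.1878]
orientation: [0.0, 0.922, -0.387, -0.001]
wrist_force: [0.7, -0.4, -0.0]
width: 0.0564
finger_force: 0.0
```

```bash
python3 -c "
from h import *
a=np.radians(150)
go(comp(.09*np.cos(a),.09*np.sin(a),.056),TH-np.pi/6)
im=np.vstack([manip.capture('top')[150:300,300:480],manip.capture('scene')[120:260,270:450]])
cv2.imwrite('pics/k2.png',cv2.resize(im[:,:,::-1],None,fx=2,fy=2,interpolation=cv2.INTER_CUBIC))"
```

```text
t 6.87 pos [ 0.5001 -0.05    0.1878] w 0.0564 F [ 0.7 -0.4 -0. ] ff 0.0
off now-axes cm [ 0.08 -0.24 13.18] off goal-axes [ 0.05 -0.22 13.18] turn [ 0.002  0.002 -0.005]
q7 [ 0.16  0.22 -0.14  1.93  0.04  1.   -2.36]
```

View pics/k2.png

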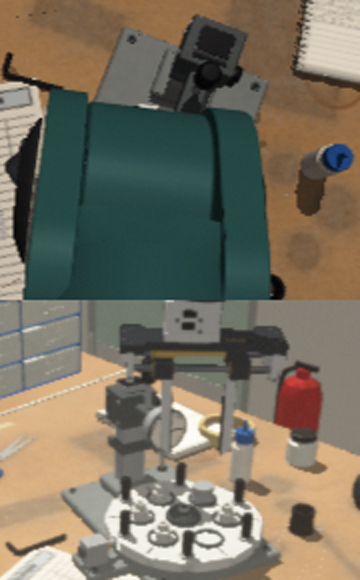

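The head is up, and the fingers, at about crop x 168 and 228, straddle the front-left peg at x≈187. I'll check this against the projection before going down.

```bash
python3 -c "
from h import *
y=TH-np.pi/6
for s in(-1,0,1):
  p=np.array([.5001,-.05,.188])+s*.028*np.array([np.sin(y),-np.cos(y),0]); print((proj('scene',p)-[270,120])*2+[0,300])
print((proj('scene',[.5019,-.0489,.078])-[270,120])*2+[0,300])"
```

```text
[169.67498904 451.64161053]
[193.91251263 452.08808948]
[218.21719077 452.53580547]
[187.1854269  532.06218758]
```

arm_command([
  {"angular": [0, 0, 0], "offset": [0.08, -0.2, 1], "fingers": 0.2},
  {"angular": [0, 0, 0], "offset": [0, 0, 1.8], "fingers": 0.2},
  {"angular": [0, 0, 0], "offset": [0, 0, 1.8], "fingers": 0.2},
  {"angular": [0, 0, 0], "offset": [0, 0, 1.8], "fingers": 0.2},
  {"angular": [0, 0, 0], "offset": [0, 0, 1.4], "fingers": 0.2},
  {"angular": [0, 0, 0], "offset": [0, 0, 1.0], "fingers": 0.2},
  {"angular": [0, 0, 0], "offset": [0, 0, 0.5], "fingers": 0.2},
  {"angular": [0, 0, 0], "offset": [0, 0, 0], "fingers": 0.2},
  {"angular": [0, 0, 0], "offset": [0, 0, 0], "fingers": 0.2},
  {"angular": [0, 0, 0], "offset": [0, 0, 0], "fingers": 0.2},
])

```text
t: 7.8
tool_pos: [0.5037, -0.0493, 0.0972]
orientation: [-0.0, 0.923, -0.385, 0.001]
wrist_force: [-0.4, 0.3, -0.6]
width: 0.0561
finger_force: 0.0
```

```bash
python3 -c "
from h import *
a=np.radians(150)
go(comp(.09*np.cos(a),.09*np.sin(a),.056),TH-np.pi/6)
im=manip.capture('scene')[150:260,300:430]
cv2.imwrite('pics/k3.png',cv2.resize(im[:,:,::-1],None,fx=4,fy=4,interpolation=cv2.INTER_CUBIC))"
```

```text
t 7.8 pos [ 0.5037 -0.0493  0.0972] w 0.0561 F [-0.4  0.3 -0.6] ff 0.0
off now-axes cm [-0.16  0.09  4.12] off goal-axes [-0.15  0.08  4.12] turn [-0.001 -0.001 -0.001]
q7 [ 0.15  0.35 -0.13  2.    0.06  0.79 -2.38]
```

View pics/k3.png

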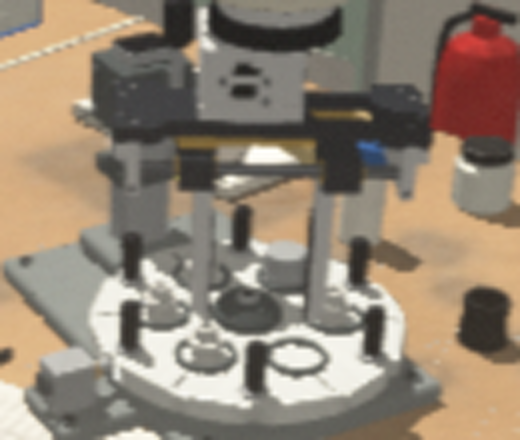

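The finger tips, at crop (202,315) and (318,315), are centred over the peg at (257,345). I'll descend and close.

arm_command([
  {"angular": [0, 0, 0], "offset": [-0.1, 0.05, 0.8], "fingers": 0.2},
  {"angular": [0, 0, 0], "offset": [0, 0, 1.0], "fingers": 0.2},
  {"angular": [0, 0, 0], "offset": [0, 0, 1.0], "fingers": 0.2},
  {"angular": [0, 0, 0], "offset": [0, 0, 0.8], "fingers": 0.2},
  {"angular": [0, 0, 0], "offset": [0, 0, 0.4], "fingers": 0},
  {"angular": [0, 0, 0], "offset": [0, 0, 0], "fingers": -0.4},
  {"angular": [0, 0, 0], "offset": [0, 0, 0], "fingers": -1},
  {"angular": [0, 0, 0], "offset": [0, 0, 0], "fingers": -1},
  {"angular": [0, 0, 0], "offset": [0, 0, 0], "fingers": -1},
  {"angular": [0, 0, 0], "offset": [0, 0, 0], "fingers": -1},
])

```text
t: 8.68
tool_pos: [0.5022, -0.049, 0.0568]
orientation: [-0.0, 0.923, -0.385, 0.0]
wrist_force: [-0.2, 0.4, -0.0]
width: 0.0197
finger_force: 0.0
```

arm_command([
  {"angular": [0, 0, 0], "offset": [0, 0, 0], "fingers": -1},
  {"angular": [0, 0, 0], "offset": [0, 0, 0], "fingers": -1},
  {"angular": [0, 0, 0], "offset": [0, 0, 0], "fingers": -1},
  {"angular": [0, 0, 0], "offset": [0, 0, 0], "fingers": -1},
  {"angular": [0, 0, 0], "offset": [0, 0, 0], "fingers": -1},
  {"angular": [0, 0, 0], "offset": [0, 0, 0], "fingers": -1},
  {"angular": [0, 0, 0], "offset": [0, 0, 0], "fingers": -1},
  {"angular": [0, 0, 0], "offset": [0, 0, 0], "fingers": -1},
  {"angular": [0, 0, 0], "offset": [0, 0, 0], "fingers": -1},
  {"angular": [0, 0, 0], "offset": [0, 0, 0], "fingers": -1},
])

```text
t: 9.52
tool_pos: [0.5019, -0.0492, 0.0567]
orientation: [0.0, 0.923, -0.385, -0.0]
wrist_force: [-2.2, -2.7, 6.4]
width: 0.0129
finger_force: 30.0
```

```bash
python3 -c "
from h import *
a=np.radians(150)
go(comp(.09*np.cos(a),.09*np.sin(a),.056),TH-np.pi/6)"
```

```text
t 9.52 pos [ 0.5019 -0.0492  0.0567] w 0.0129 F [-2.2 -2.7  6.4] ff 30.0
off now-axes cm [-0.02 -0.04  0.07] off goal-axes [-0.02 -0.04  0.07] turn [ 0.    -0.    -0.001]
q7 [ 0.14  0.41 -0.13  2.03  0.08  0.71 -2.39]
```

Gripped on target. Now I turn CCW: tool +y is tangential and +x is inward.

arm_command([
  {"angular": [0, 0, -0.01], "offset": [0, 0.09, 0], "fingers": -1},
  {"angular": [0, 0, -0.02], "offset": [0.002, 0.18, 0], "fingers": -1},
  {"angular": [0, 0, -0.03], "offset": [0.004, 0.27, 0], "fingers": -1},
  {"angular": [0, 0, -0.035], "offset": [0.0055, 0.315, 0], "fingers": -1},
  {"angular": [0, 0, -0.035], "offset": [0.0055, 0.315, 0], "fingers": -1},
  {"angular": [0, 0, -0.035], "offset": [0.0055, 0.315, 0], "fingers": -1},
  {"angular": [0, 0, -0.035], "offset": [0.0055, 0.315, 0], "fingers": -1},
  {"angular": [0, 0, -0.035], "offset": [0.0055, 0.315, 0], "fingers": -1},
  {"angular": [0, 0, -0.035], "offset": [0.0055, 0.315, 0], "fingers": -1},
  {"angular": [0, 0, -0.03], "offset": [0.004, 0.27, 0], "fingers": -1},
])

```text
t: 10.35
tool_pos: [0.4861, -0.07, 0.0567]
orientation: [-0.0, 0.971, -0.241, 0.0]
wrist_force: [-1.8, 2.2, 5.7]
width: 0.0132
finger_force: 30.0
```

```bash
cat > a.py <<'E'
from h import *
s=manip.sense(); q=s['orientation']; x=Ro.from_quat(np.r_[q[1:],q[0]]).apply([1,0,0])
d=s['tool_pos'][:2]-C; print("t",s['t'],"r",np.hypot(*d),"table turn",(np.arctan2(d[1],d[0])-TH-np.radians(150))%(2*np.pi),"tool turn",np.arctan2(x[1],x[0])-TH+np.pi/6,"F",s['wrist_force'].round(1),s['wrist_torque'].round(2),"w",s['width'],"z",s['tool_pos'][2])
E
python3 a.py
```

```text
t 10.35 r 0.09005048765131322 table turn 0.2950938121110549 tool turn 0.30214263684913845 F [-1.8  2.2  5.7] [ 0.67  0.28 -0.04] w 0.013159403895253266 z 0.05668301446357431
```

arm_command([
  {"angular": [0, 0, -0.04], "offset": [0.007, 0.36, 0], "fingers": -1},
  {"angular": [0, 0, -0.04], "offset": [0.007, 0.36, 0], "fingers": -1},
  {"angular": [0, 0, -0.04], "offset": [0.007, 0.36, 0], "fingers": -1},
  {"angular": [0, 0, -0.04], "offset": [0.007, 0.36, 0], "fingers": -1},
  {"angular": [0, 0, -0.04], "offset": [0.007, 0.36, 0], "fingers": -1},
  {"angular": [0, 0, -0.04], "offset": [0.007, 0.36, 0], "fingers": -1},
  {"angular": [0, 0, -0.04], "offset": [0.007, 0.36, 0], "fingers": -1},
  {"angular": [0, 0, -0.04], "offset": [0.007, 0.36, 0], "fingers": -1},
  {"angular": [0, 0, -0.04], "offset": [0.007, 0.36, 0], "fingers": -1},
  {"angular": [0, 0, -0.04], "offset": [0.007, 0.36, 0], "fingers": -1},
])

```text
t: 11.18
tool_pos: [0.4751, -0.1044, 0.0566]
orientation: [-0.0, 0.999, -0.043, -0.0]
wrist_force: [-5.2, 5.2, 12.3]
width: 0.0131
finger_force: 30.0
```

```bash
python3 a.py
```

```text
t 11.1833 r 0.09064445726656756 table turn 0.6975249110345274 tool turn 0.702298049164031 F [-5.2  5.2 12.3] [ 1.21  1.25 -0.06] w 0.013059570938044633 z 0.05661850571319268
```

arm_command([
  {"angular": [0, 0, -0.04], "offset": [0.012, 0.36, 0], "fingers": -1},
  {"angular": [0, 0, -0.04], "offset": [0.012, 0.36, 0], "fingers": -1},
  {"angular": [0, 0, -0.04], "offset": [0.012, 0.36, 0], "fingers": -1},
  {"angular": [0, 0, -0.04], "offset": [0.012, 0.36, 0], "fingers": -1},
  {"angular": [0, 0, -0.04], "offset": [0.012, 0.36, 0], "fingers": -1},
  {"angular": [0, 0, -0.04], "offset": [0.012, 0.36, 0], "fingers": -1},
  {"angular": [0, 0, -0.04], "offset": [0.012, 0.36, 0], "fingers": -1},
  {"angular": [0, 0, -0.03], "offset": [0.006, 0.27, 0], "fingers": -1},
  {"angular": [0, 0, -0.02], "offset": [0.002, 0.18, 0], "fingers": -1},
  {"angular": [0, 0, -0.015], "offset": [0.001, 0.135, 0], "fingers": -1},
])

```text
t: 12.02
tool_pos: [0.4772, -0.1361, 0.0566]
orientation: [-0.0, 0.992, 0.128, -0.001]
wrist_force: [-13.3, 3.7, 18.1]
width: 0.0132
finger_force: 30.0
```

arm_command([
  {"angular": [0, 0, 0], "offset": [0, 0, 0], "fingers": -1},
  {"angular": [0, 0, 0], "offset": [0, 0, 0], "fingers": -1},
  {"angular": [0, 0, 0], "offset": [0, 0, 0], "fingers": -1},
  {"angular": [0, 0, 0], "offset": [0, 0, 0], "fingers": -1},
  {"angular": [0, 0, 0], "offset": [0, 0, 0], "fingers": -0.8},
  {"angular": [0, 0, 0], "offset": [0, 0, 0], "fingers": -0.5},
  {"angular": [0, 0, 0], "offset": [0, 0, 0], "fingers": -0.2},
  {"angular": [0, 0, 0], "offset": [0, 0, 0], "fingers": 0.1},
  {"angular": [0, 0, 0], "offset": [0, 0, 0], "fingers": 0.1},
  {"angular": [0, 0, 0], "offset": [0, 0, 0], "fingers": 0.1},
])

```text
t: 12.85
tool_pos: [0.4786, -0.1355, 0.0564]
orientation: [-0.0, 0.992, 0.127, 0.0]
wrist_force: [-0.7, -0.3, 0.2]
width: 0.043
finger_force: 0.0
```

```bash
python3 a.py
```

```text
t 12.85 r 0.08973433493910456 table turn 1.045821119309089 tool turn 1.0441395456940206 F [-0.7 -0.3  0.2] [ 0.01  0.02 -0.03] w 0.043008752025319674 z 0.05639121024124849
```

Released. Now straight up and look.

arm_command([
  {"angular": [0, 0, 0], "offset": [0, 0, -0.8], "fingers": 0.1},
  {"angular": [0, 0, 0], "offset": [0, 0, -1.5], "fingers": 0.1},
  {"angular": [0, 0, 0], "offset": [0, 0, -2.5], "fingers": 0.4},
  {"angular": [0, 0, 0], "offset": [0, 0, -2.7], "fingers": 0.4},
  {"angular": [0, 0, 0], "offset": [0, 0, -2.7], "fingers": 0.4},
  {"angular": [0, 0, 0], "offset": [0, 0, -2.7], "fingers": 0.4},
  {"angular": [0, 0, 0], "offset": [0, 0, -2.7], "fingers": 0.4},
  {"angular": [0, 0, 0], "offset": [0, 0, -2.7], "fingers": 0.4},
  {"angular": [0, 0, 0], "offset": [0, 0, -2.7], "fingers": 0.4},
  {"angular": [0, 0, 0], "offset": [0, 0, -1], "fingers": 0.4},
])

```text
t: 13.68
tool_pos: [0.4795, -0.1355, 0.2806]
orientation: [0.001, 0.992, 0.127, 0.002]
wrist_force: [-0.2, 0.5, 1.0]
width: 0.0655
finger_force: 0.0
```

```bash
python3 -c "
from h import *
go(comp(.1,-.001,.27),TH)
im=manip.capture('scene')[120:270,280:450]
cv2.imwrite('pics/k4.png',cv2.resize(im[:,:,::-1],None,fx=4,fy=4,interpolation=cv2.INTER_CUBIC))"
```

```text
t 13.68 pos [ 0.4795 -0.1355  0.2806] w 0.0655 F [-0.2  0.5  1. ] ff 0.0
off now-axes cm [17.51  5.02  1.13] off goal-axes [17.69 -4.35  1.06] turn [ 0.001 -0.004  0.521]
q7 [ 0.57  0.14 -0.39  1.82  0.06  1.19 -1.15]
```

View pics/k4.png

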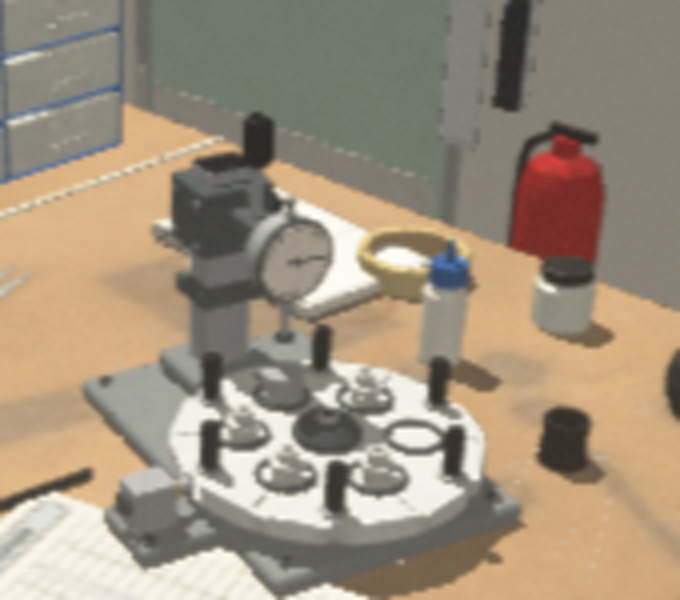

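The master now stands under the raised spindle, at crop (283,390). The empty nest is at right, and all pegs are back on their starting pixels, so the detent is home. Back to the knob.

arm_command([
  {"angular": [0, 0, 0.105], "offset": [0, 0, 0], "fingers": 0.4},
  {"angular": [0, 0, 0.105], "offset": [0, 0, 0], "fingers": 0.4},
  {"angular": [0, 0, 0.105], "offset": [0, 0, 0], "fingers": 0.4},
  {"angular": [0, 0, 0.105], "offset": [0, 0, 0], "fingers": 0.4},
  {"angular": [0, 0, 0.102], "offset": [0, 0, 0], "fingers": 0.4},
  {"angular": [0, 0, 0], "offset": [3, -0.8, 0], "fingers": 0.4},
  {"angular": [0, 0, 0], "offset": [3.5, -0.9, 0], "fingers": 0.4},
  {"angular": [0, 0, 0], "offset": [3.5, -0.9, 0], "fingers": 0.4},
  {"angular": [0, 0, 0], "offset": [3.5, -0.9, 0], "fingers": 0.4},
  {"angular": [0, 0, 0], "offset": [3, -0.8, 0], "fingers": 0.4},
])

```text
t: 14.57
tool_pos: [0.6507, -0.1376, 0.2754]
orientation: [-0.0, 0.991, -0.133, -0.001]
wrist_force: [0.3, -0.4, 0.3]
width: 0.0657
finger_force: 0.0
```

arm_command([
  {"angular": [0, 0, 0], "offset": [1.1, 0, 0], "fingers": 0.4},
  {"angular": [0, 0, 0], "offset": [0, 0, 0], "fingers": 0.4},
  {"angular": [0, 0, 0], "offset": [0, 0, 0], "fingers": 0.4},
  {"angular": [0, 0, 0], "offset": [0, 0, 0], "fingers": 0.4},
  {"angular": [0, 0, 0], "offset": [0, 0, 0], "fingers": 0.4},
  {"angular": [0, 0, 0], "offset": [0, 0, 0], "fingers": 0.4},
  {"angular": [0, 0, 0], "offset": [0, 0, 0], "fingers": 0.4},
  {"angular": [0, 0, 0], "offset": [0, 0, 0], "fingers": 0.4},
  {"angular": [0, 0, 0], "offset": [0, 0, 0], "fingers": 0.4},
  {"angular": [0, 0, 0], "offset": [0, 0, 0], "fingers": 0.4},
])

```text
t: 15.4
tool_pos: [0.6596, -0.1406, 0.2765]
orientation: [0.0, 0.991, -0.133, 0.0]
wrist_force: [0.8, 0.2, 0.3]
width: 0.0656
finger_force: 0.0
```

```bash
python3 -c "
from h import *
go(np.array([.6611,-.1404,.21]),TH)"
```

```text
t 15.4 pos [ 0.6596 -0.1406  0.2765] w 0.0656 F [0.8 0.2 0.3] ff 0.0
off now-axes cm [ 0.14 -0.06  6.65] off goal-axes [ 0.14 -0.06  6.65] turn [-0.    -0.    -0.002]
q7 [ 0.4   0.48 -0.35  1.38  0.16  1.31 -1.79]
```

arm_command([
  {"angular": [0, 0, 0], "offset": [0.14, -0.06, 1], "fingers": 0.4},
  {"angular": [0, 0, 0], "offset": [0, 0, 1.5], "fingers": 0.4},
  {"angular": [0, 0, 0], "offset": [0, 0, 1.5], "fingers": 0.4},
  {"angular": [0, 0, 0], "offset": [0, 0, 1.2], "fingers": 0.2},
  {"angular": [0, 0, 0], "offset": [0, 0, 0.9], "fingers": 0.1},
  {"angular": [0, 0, 0], "offset": [0, 0, 0.5], "fingers": 0},
  {"angular": [0, 0, 0], "offset": [0, 0, 0], "fingers": -0.2},
  {"angular": [0, 0, 0], "offset": [0, 0, 0], "fingers": -1},
  {"angular": [0, 0, 0], "offset": [0, 0, 0], "fingers": -1},
  {"angular": [0, 0, 0], "offset": [0, 0, 0], "fingers": -1},
])

```text
t: 16.23
tool_pos: [0.6615, -0.1404, 0.2112]
orientation: [0.0, 0.991, -0.133, 0.001]
wrist_force: [0.5, 0.5, 0.0]
width: 0.024
finger_force: 0.0
```

arm_command([
  {"angular": [0, 0, 0], "offset": [0, 0, 0], "fingers": -1},
  {"angular": [0, 0, 0], "offset": [0, 0, 0], "fingers": -1},
  {"angular": [0, 0, 0], "offset": [0, 0, 0], "fingers": -1},
  {"angular": [0, 0, 0], "offset": [0, 0, 0], "fingers": -1},
  {"angular": [0, 0, 0], "offset": [0, 0, 0], "fingers": -1},
  {"angular": [0, 0, 0], "offset": [0, 0, 0], "fingers": -1},
  {"angular": [0, 0, 0], "offset": [0, 0, 0], "fingers": -1},
  {"angular": [0, 0, 0], "offset": [0, 0, 0], "fingers": -1},
  {"angular": [0, 0, 0], "offset": [0, 0, 0], "fingers": -1},
  {"angular": [0, 0, 0], "offset": [0, 0, 0], "fingers": -1},
])

```text
t: 17.07
tool_pos: [0.6614, -0.1405, 0.2105]
orientation: [0.0, 0.991, -0.133, 0.0]
wrist_force: [4.4, -1.6, 5.2]
width: 0.022
finger_force: 30.0
```

arm_command([
  {"angular": [0, 0, 0], "offset": [0, 0, 0.3], "fingers": -1},
  {"angular": [0, 0, 0], "offset": [0, 0, 0.4], "fingers": -1},
  {"angular": [0, 0, 0], "offset": [0, 0, 0.4], "fingers": -1},
  {"angular": [0, 0, 0], "offset": [0, 0, 0.4], "fingers": -1},
  {"angular": [0, 0, 0], "offset": [0, 0, 0.4], "fingers": -1},
  {"angular": [0, 0, 0], "offset": [0, 0, 0.3], "fingers": -1},
  {"angular": [0, 0, 0], "offset": [0, 0, 0.2], "fingers": -1},
  {"angular": [0, 0, 0], "offset": [0, 0, 0.2], "fingers": -1},
  {"angular": [0, 0, 0], "offset": [0, 0, 0.1], "fingers": -1},
  {"angular": [0, 0, 0], "offset": [0, 0, 0], "fingers": -1},
])

```text
t: 17.9
tool_pos: [0.6614, -0.1405, 0.1835]
orientation: [0.0, 0.991, -0.133, 0.0]
wrist_force: [4.3, -2.6, 5.7]
width: 0.0213
finger_force: 30.0
```

arm_command([
  {"angular": [0, 0, 0], "offset": [0, 0, 0.05], "fingers": -1},
  {"angular": [0, 0, 0], "offset": [0, 0, 0.03], "fingers": -1},
  {"angular": [0, 0, 0], "offset": [0, 0, 0], "fingers": -1},
  {"angular": [0, 0, 0], "offset": [0, 0, 0], "fingers": -1},
  {"angular": [0, 0, 0], "offset": [0, 0, 0], "fingers": -1},
  {"angular": [0, 0, 0], "offset": [0, 0, 0], "fingers": -1},
  {"angular": [0, 0, 0], "offset": [0, 0, 0], "fingers": -1},
  {"angular": [0, 0, 0], "offset": [0, 0, 0], "fingers": -1},
  {"angular": [0, 0, 0], "offset": [0, 0, 0], "fingers": -1},
  {"angular": [0, 0, 0], "offset": [0, 0, 0], "fingers": -1},
])

```text
t: 18.73
tool_pos: [0.6615, -0.1405, 0.1834]
orientation: [0.0, 0.991, -0.133, 0.0]
wrist_force: [-0.1, -0.7, 14.1]
width: 0.0219
finger_force: 30.0
```

The force climbs to 14 N without further travel, so the head is on its stop. I'll release and clear.

arm_command([
  {"angular": [0, 0, 0], "offset": [0, 0, -0.05], "fingers": -0.3},
  {"angular": [0, 0, 0], "offset": [0, 0, 0], "fingers": 0},
  {"angular": [0, 0, 0], "offset": [0, 0, 0], "fingers": 0.3},
  {"angular": [0, 0, 0], "offset": [0, 0, 0], "fingers": 0.3},
  {"angular": [0, 0, 0], "offset": [0, 0, -0.3], "fingers": 0.3},
  {"angular": [0, 0, 0], "offset": [0, 0, -1], "fingers": 0.3},
  {"angular": [0, 0, 0], "offset": [0, 0, -2], "fingers": 0.3},
  {"angular": [0, 0, 0], "offset": [0, 0, -2.5], "fingers": 0.3},
  {"angular": [0, 0, 0], "offset": [0, 0, -2.5], "fingers": 0.3},
  {"angular": [0, 0, 0], "offset": [0, 0, -1.5], "fingers": 0.3},
])

```text
t: 19.57
tool_pos: [0.6618, -0.1403, 0.2849]
orientation: [0.0, 0.991, -0.133, 0.001]
wrist_force: [0.2, 0.6, -0.0]
width: 0.0613
finger_force: 0.0
```

```bash
python3 -c "
from h import *
go(np.array([.6611,-.1404,.21]),TH)
im=manip.capture('scene')[120:270,280:450]
cv2.imwrite('pics/k5.png',cv2.resize(im[:,:,::-1],None,fx=4,fy=4,interpolation=cv2.INTER_CUBIC))"
```

```text
t 19.57 pos [ 0.6618 -0.1403  0.2849] w 0.0613 F [ 0.2  0.6 -0. ] ff 0.0
off now-axes cm [-0.08  0.03  7.49] off goal-axes [-0.06  0.03  7.49] turn [-0.    -0.003 -0.002]
q7 [ 0.4   0.48 -0.35  1.37  0.16  1.32 -1.79]
```

View pics/k5.png

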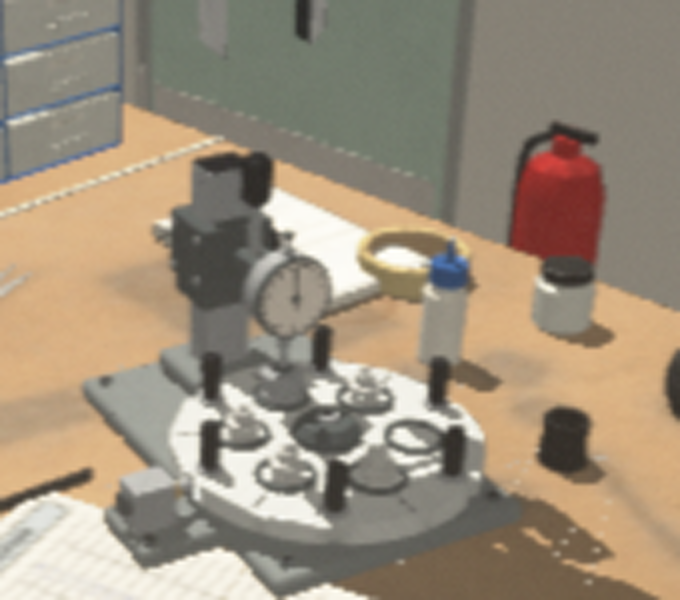

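The head is down (knob top at crop (258,158), as at the start) and the dial needle reads zero. The spindle stands on the master at (285,385), all the fittings are upright, and the gripper is clear. Handing in.

```bash
python3 -c "
from plant import manip
print(manip.finish_job())"
```

```text
the job is handed in; nothing more can be done
None
```

I handed the job in: the table is turned one station counter-clockwise, the head is down on its stop, and the spindle stands on the master with the dial at zero; the hand-in returned no verdict.

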